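# Unlock the interlocked medicine locker

### The job

Open up the medicine locker: throw its three interlocked levers fully over, away from the robot, in whatever order the interlock allows today (a blocked lever gives a little and then stops dead, so try another), then slide the hatch fully open. Do not displace or tip the bottles, jar and cartons standing around.

Things in the scene. Friction and masses are not known exactly. Their poses are not given: they have to be found in the camera images.
- locker: Fixed grey steel medicine locker, 240 (own x) x 340 (own y) x 100 mm high; origin: centre of its underside; own x points away from the robot. On top: front, a row of three identical levers; rear, a sliding hatch. Its interlock frees one lever at a time: one is free at first, it frees a second, that one the third, the third the hatch. The order changes from day to day and cannot be seen.
- lever_left (a joint): Angle of the left lever seen from the robot (locker y +70 mm), about own y. 0 = leaning 0.5 rad towards the robot, 1.0 = leaning 0.5 rad away, at its end stop (thrown). Starts at 0 to 0.06; stays where left. Free, it takes 1 to 6 N at the knob all the way; blocked, it stops dead at about 0.15 rad (13 mm at the knob) until the lever before it is fully thrown.
- lever_left_knob (a point): Centre of the black ball knob (26 mm diameter) on that lever's end, 85 mm from its pivot; rod 10 mm diameter, steel. The pivot lies in the locker's frame at x -60 mm, z 95 mm. Knob about 170 mm above the table, 180 in mid-swing; it moves 81 mm along the locker's own x when thrown.
- lever_mid (a joint): Angle of the middle lever (locker y 0), about own y. 0 = leaning 0.5 rad towards the robot, 1.0 = leaning 0.5 rad away, at its end stop (thrown). Starts at 0 to 0.06; stays where left. Free, it takes 1 to 6 N at the knob all the way; blocked, it stops dead at about 0.15 rad (13 mm at the knob) until the lever before it is fully thrown.
- lever_mid_knob (a point): Centre of the black ball knob (26 mm diameter) on that lever's end, 85 mm from its pivot; rod 10 mm diameter, steel. The pivot lies in the locker's frame at x -60 mm, z 95 mm. Knob about 170 mm above the table, 180 in mid-swing; it moves 81 mm along the locker's own x when thrown.
- lever_right (a joint): Angle of the right lever (locker y -70 mm), about own y. 0 = leaning 0.5 rad towards the robot, 1.0 = leaning 0.5 rad away, at its end stop (thrown). Starts at 0 to 0.06; stays where left. Free, it takes 1 to 6 N at the knob all the way; blocked, it stops dead at about 0.15 rad (13 mm at the knob) until the lever before it is fully thrown.
- lever_right_knob (a point): Centre of the black ball knob (26 mm diameter) on that lever's end, 85 mm from its pivot; rod 10 mm diameter, steel. The pivot lies in the locker's frame at x -60 mm, z 95 mm. Knob about 170 mm above the table, 180 in mid-swing; it moves 81 mm along the locker's own x when thrown.
- hatch (a joint): Travel of the hatch in m: 0 = shut, 0.10 = fully open against its stop; it slides towards the locker's own -y (to the right as seen from the robot), 2 to 4 N when free; it stays where it is left. Blocked (under 3 mm of play) until all three levers have been thrown.
- hatch_grip (a point): Centre of the top of the hatch's black upright grip, 32 mm (locker x) x 14 mm (locker y) x 40 mm tall, standing on the 4 mm aluminium hatch plate; its top is 145 mm above the table; shut it is at x +60 mm, y +50 mm in the locker's frame.
- dropper_a: Bystander: white dropper bottle, 32 mm diameter, 70 mm tall, loose on the locker's top to the left of the levers; origin at the centre of its underside.
- dropper_b: Bystander: white dropper bottle, 32 mm diameter, 70 mm tall, loose on the locker's top to the right of the levers; origin at the centre of its underside.
- bottle_a: Bystander: white capped bottle, 56 mm diameter, 125 mm tall, loose on the table just left of the locker; origin at the centre of its underside.
- bottle_b: Bystander: white capped bottle, 56 mm diameter, 125 mm tall, loose on the table just right of the locker; origin at the centre of its underside.
- carton_a: Bystander: carton 60 x 90 x 45 mm tall, loose on the table, farther left; origin at the centre of its underside.
- carton_b: Bystander: carton 100 x 50 x 60 mm tall, loose on the table, farther right; origin at the centre of its underside.
- jar: Bystander: white jar, 60 mm diameter, 70 mm tall, loose on the table, farther right; origin at the centre of its underside.

How it is judged:
By the outcome, as a careful person would: the job done as asked, in the order asked, and still so for the second after the job is handed in, with the robot touching nothing.
It also fails if it takes over 58 s, if anything falls off the work surface, if the arm or the gripper's body presses on something with over 40 N, if the wrist force passes 120 N, or if a joint passes its speed limit or range.

### The arm

A 7-joint arm with a two-finger parallel gripper is mounted at the origin on the work surface. World frame = base frame: x ahead of the robot, y to its left, z up, the work surface at z = 0. Lengths are in mm, angles in rad, forces in N, time in s.
With the tool pointing down it reaches from about 400 to 875 mm from the base axis. Payload 4.4 kg.
Tool frame: the origin (TCP) lies midway between the tips of the shut fingers; the grasp point (between the pads) lies 19 mm behind it; z points along the fingers, y is the line along which they close (so a half turn about z gives the same grasp; the last joint's range is limited). The gripper opens to 85 mm and grips with 20 to 120 N. Pads are 22 mm wide; open, the fingers measure 114 mm over their backs; the gripper's body (76 mm by 85 mm) begins 54 mm behind the grasp point. The pads swing forward as they close: fully open they stand 13 mm farther back than shut.
Start: joints at [1.158, 0.628, 0.038, 1.517, -0.027, 0.996, -0.02], TCP at [220.956, -611.307, 231.313] pointing down, gripper open.
Joint ranges: [-3.06, 3.06], [-0.37, 2.12], [-1.25, 1.32], [0.18, 2.47], [-1.1, 4.24], [0.23, 1.98], [-2.94, 2.94]. Speed limits (rad/s): [2.57, 2.57, 3.14, 3.14, 3.14, 3.14, 3.14].

### API

Orientations are given as [roll, pitch, yaw] about the fixed x, y, z axes, in that order (R = Rz(yaw) Ry(pitch) Rx(roll)).
In Python, from cell import telemetry, eyes, ctrl, finder gives the robot as it stands.
- The arm moves only by the tool move_arm, never from a script. Its argument "steps" is a list of rows, each a list of 7 numbers: the turn, a rotation vector about the world's x, y, z in degrees, then the shift along the world's x, y, z in m, then the finger opening in m, from 0 to 0.0854. A call has 1 to 5 rows; each row shifts and turns the commanded pose from where the row before left it; what a row does not reach is not made up. A row lasts 1/10 s, in which the tool goes at most 50 mm and 8.59 degrees, less where a joint would pass 70% of its speed; a pose out of reach is approached as far as the arm can. A call with a gripper value outside its range is refused whole. The fingers move at their own pace and stop on an object; the grip force is fixed at half the most. Time passes only in rows, so rows that do not move let the fingers close. It gives the time, the measured TCP pose, the force, the opening and the grip force at its end, in the units of the state.
- telemetry.read_state(): the state, without advancing time (a new reading comes with each control period).
- eyes.get_image(name): name is "scene" or "side" or "wrist"; returns (picture, depth): 480x640x3 uint8, blue, green, red; 480x640 float32, mm along the optical axis (not along the pixel's ray), 0 where there is no reading.
- eyes.calibration(name): a dict with "fx", "fy", "cx", "cy" (pixels), "position" and "attitude" of the camera in the world. Camera axes: x right, y down, z forward; pixel columns grow to the right and rows downward; lengths in mm; the calibration is good to about 2 mm. A picture is of the moment at which its call begins: read the wrist's pose just before it. calibration takes no time and is no camera call; for the wrist camera it gives the pose at the moment of the call.
- ctrl.finish_job(): hands the job in; it is judged then, once.
Trained networks look in the newest picture that a camera, given by its name, has taken for a name from the list of things; names that differ only in an ending like _2 or _b are one class to them, and where a whole thing is asked for, a point or a joint stands for the part that bears it (a point fixed in the world has none). Each returns a list of dicts, best first, with "confidence" (0 to 1); they miss things now and then, are a little off and sometimes report something else, mostly with a low value. They report only what shows in the picture. A call takes as long as a camera call.
- finder.boxes_of(camera, name): "location" ([x, y, z] in mm, in the coordinates of the camera as it stood for that picture, good to about 4 mm: the middle of the surface that is visible of it).
- finder.cut_out(camera, name): "mask" (480x640 bool, what is visible of it).
- finder.pinpoint(camera, name): "location" ([x, y, z] in mm, in the coordinates of the camera as it stood for that picture, good to about 4 mm: a listed point, or the origin of a listed thing).
The state is a dict: "clock": time; "qpos": joint angles; "qd": joint speeds; "tau": joint torques, N m; "eef_pos": TCP position; "tool_rot": TCP orientation; "force": force on the tool from outside, world axes, zero at the start; "torque": the same for the moment, N m; "width": finger opening in mm; "gripper_force": force on a finger pad.
Only numpy, scipy, OpenCV 4.12 (cv2) and the standard library are available. Lean on these libraries where they do the work, as an engineer would, in place of code of your own. Each camera call takes 0.05 s, during which the arm holds its last target. There are 200 camera calls.

## Working session

There is one attempt and no reset: what is moved stays moved. The work goes in short steps, Python scripts to look and compute and a tool call to move; the robot and the scene stay as the last step left them, time stands still between calls to the robot, and variables do not carry over. Pictures are saved under pics/ and viewed, at most 10 in all, crops included, and the job is handed in when it is done.

Besides the shell and the picture viewer there is one more tool, called after "Emit:" as name([rows], argument=value, ...), one row to a line, values as JSON. move_arm: Moves the arm, as the interface text tells. Its arguments: {"type":"object","properties":{"steps":{"type":"array"}},"required":["steps"]}

```bash
mkdir -p pics
cat > h.py <<'E'
import numpy as np, cv2
from scipy.spatial.transform import Rotation as R
from cell import telemetry, eyes, ctrl, finder
def cam(n):
    c=eyes.calibration(n); return c
def w(c,p):
    a=np.array(c["attitude"],float)
    M=a if a.shape==(3,3) else (R.from_euler('xyz',a).as_matrix() if a.size==3 else R.from_quat(a).as_matrix())
    return M@np.array(p)+np.array(c["position"])
E
python3 - <<'E'
from h import *
print(telemetry.read_state()); 
for n in ("scene","side"):
    im,d=eyes.get_image(n); cv2.imwrite(f"pics/{n}0.png",im); c=cam(n); print(n,c)
    for k in ["locker","lever_left_knob","lever_mid_knob","lever_right_knob","hatch_grip","dropper_a","bottle_a","carton_a","carton_b","jar"]:
        print(k,[(round(r["confidence"],2),w(c,r["location"]).round().tolist()) for r in finder.pinpoint(n,k)[:3]])
E
```

```text
{'clock': 0.0, 'qpos': array([ 1.15818557,  0.62934482,  0.03844617,  1.51838223, -0.02700674,
        0.99631479, -0.01996738]), 'qd': array([ 1.88271063e-04,  2.21620059e-03,  2.40889761e-04,  5.12923430e-04,
       -7.78975867e-04,  8.29523517e-04,  5.49913566e-05]), 'tau': array([-3.41278192e-04, -5.63416779e+01,  1.22665476e+00, -1.93451840e+01,
        1.12134096e-02,  1.05687836e-02,  1.93411103e-05]), 'eef_pos': array([ 220.74422542, -610.68961337,  230.38547401]), 'tool_rot': array([-3.13966169e+00,  2.26505260e-05,  3.46836001e-01]), 'force': array([-0.53899918,  0.21098027, -0.10837755]), 'torque': array([-0.03170087, -0.00580343, -0.02563989]), 'gripper_force': 0.0, 'width': 85.21496126530603}
scene {'fx': 504.51710917486866, 'fy': 504.51710917486866, 'cx': 320.21773148295455, 'cy': 232.1963804101112, 'position': array([1601.29791063, -158.56125316, 1141.64920999]), 'attitude': array([-2.32843252,  0.00425033,  1.4155594 ])}
locker [(0.58, [579.0, 38.0, 4.0])]
lever_left_knob [(0.48, [501.0, 128.0, 167.0])]
lever_mid_knob [(0.59, [482.0, 62.0, 171.0]), (0.41, [647.0, 73.0
[... 651 characters left out ...]
 672.91768217, 1185.12894531]), 'attitude': array([-2.41403654e+00,  6.19522193e-04, -2.35481467e+00])}
locker [(0.89, [575.0, 37.0, -2.0])]
lever_left_knob [(0.49, [493.0, 129.0, 171.0])]
lever_mid_knob [(0.52, [486.0, 58.0, 170.0])]
lever_right_knob [(0.63, [485.0, 61.0, 170.0]), (0.43, [467.0, -10.0, 170.0])]
hatch_grip [(0.78, [648.0, 72.0, 147.0])]
dropper_a [(0.56, [562.0, 195.0, 102.0]), (0.48, [492.0, -90.0, 102.0])]
bottle_a [(0.92, [506.0, -170.0, -1.0]), (0.69, [669.0, 275.0, 2.0]), (0.49, [471.0, 503.0, 2.0])]
carton_a [(0.95, [473.0, 501.0, 1.0]), (0.81, [590.0, -502.0, 3.0])]
carton_b [(0.95, [473.0, 501.0, 1.0]), (0.81, [590.0, -502.0, 3.0])]
jar [(0.59, [484.0, 61.0, 170.0])]
```

View pics/scene0.png

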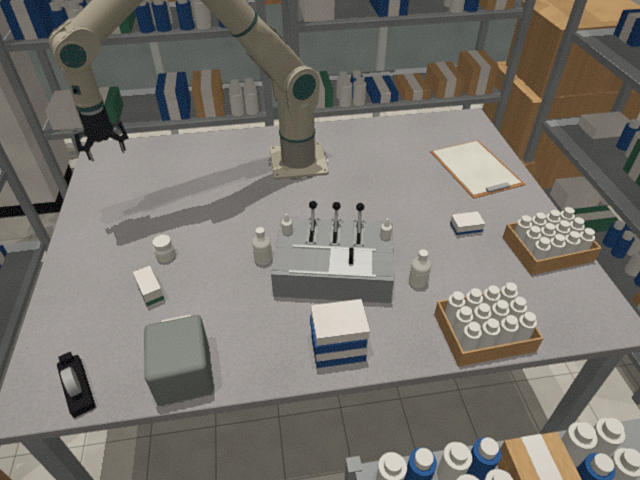

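View pics/side0.png

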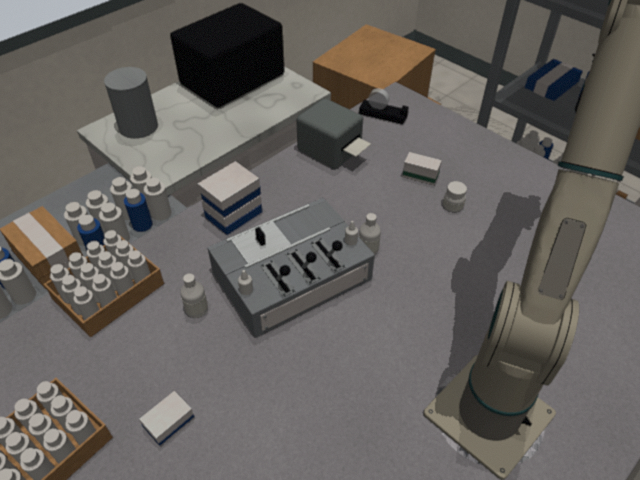

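Emit:
move_arm([
  [0,0,-6.66,0.02,0.033,0,0],
  [0,0,-6.66,0.02,0.033,0,0],
  [0,0,-6.66,0.02,0.033,0,0],
  [0,0,-6.66,0.02,0.033,0,0],
  [0,0,-6.66,0.02,0.033,0,0],
])

```text
clock: 1.6
eef_pos: [321.7, -445.0, 231.5]
tool_rot: [3.142, -0.001, -0.239]
force: [0.8, -0.0, -0.6]
width: 12.2
gripper_force: 0.0
```

Emit:
move_arm([
  [0,0,0,0.02,0.034,0,0],
  [0,0,0,0.02,0.034,0,0],
  [0,0,0,0.02,0.034,0,0],
  [0,0,0,0.02,0.034,0,0],
  [0,0,0,0.01,0.04,0,0],
])

```text
clock: 2.1
eef_pos: [413.0, -269.4, 231.6]
tool_rot: [3.141, -0.002, -0.234]
force: [0.2, 1.1, 0.7]
width: -0.2
gripper_force: 0.0
```

Emit:
move_arm([
  [0,0,0,0.003,0.04,0,0],
  [0,0,0,0.003,0.04,0,0],
  [0,0,0,0.003,0.04,0,0],
  [0,0,0,0.003,0.04,0,0],
  [0,0,0,0.003,0.04,0,0],
])

```text
clock: 2.6
eef_pos: [426.1, -68.7, 231.6]
tool_rot: [-3.141, -0.001, -0.235]
force: [1.4, 1.4, 0.2]
width: -0.1
gripper_force: 0.0
```

Emit:
move_arm([
  [0,0,0,0.0,0.04,0,0],
  [0,0,0,0.0,0.03,0,0],
  [0,0,0,-0.004,0.0,-0.035,0],
  [0,0,0,0,0,-0.04,0],
  [0,0,0,0,0,0,0],
])

```text
clock: 3.1
eef_pos: [418.9, -0.0, 153.3]
tool_rot: [3.139, 0.008, -0.234]
force: [-0.0, 1.0, -0.1]
width: 0.0
gripper_force: 0.0
```

```bash
cat >> h.py <<'E'
T=np.array([577,37.5]); Y=-0.234; M=np.array([[np.cos(Y),-np.sin(Y)],[np.sin(Y),np.cos(Y)]])
def loc(p): return M.T@(np.array(p[:2])-T)
E
python3 - <<'E'
from h import *
s=telemetry.read_state(); print(s["eef_pos"],loc(s["eef_pos"]),s["force"])
for n in ("side","scene"):
    im,d=eyes.get_image(n); c=cam(n)
    if n=="side": cv2.imwrite("pics/s1.png",cv2.resize(im[150:350,190:420],None,fx=3,fy=3)[:600,:800])
    for k in ["locker","hatch_grip","lever_left_knob","lever_mid_knob","lever_right_knob"]:
        print(k,[(round(r["confidence"],2),loc(w(c,r["location"])).round().tolist()) for r in finder.pinpoint(n,k)[:3]])
E
```

```text
[ 4.18852012e+02 -2.41431283e-02  1.53348673e+02] [-145.13719653  -73.17131638] [-0.00839444  0.99795765 -0.14621406]
locker [(0.72, [-1.0, -2.0])]
hatch_grip [(0.83, [64.0, 50.0])]
lever_left_knob [(0.45, [-100.0, 68.0])]
lever_mid_knob [(0.5, [-97.0, 0.0]), (0.27, [-12.0, -522.0])]
lever_right_knob [(0.61, [-93.0, -74.0]), (0.52, [62.0, 48.0])]
locker [(0.61, [4.0, 2.0])]
hatch_grip [(0.84, [60.0, 48.0])]
lever_left_knob [(0.55, [-16.0, -523.0]), (0.41, [-100.0, 70.0])]
lever_mid_knob []
lever_right_knob [(0.68, [-101.0, -73.0])]
```

View pics/s1.png

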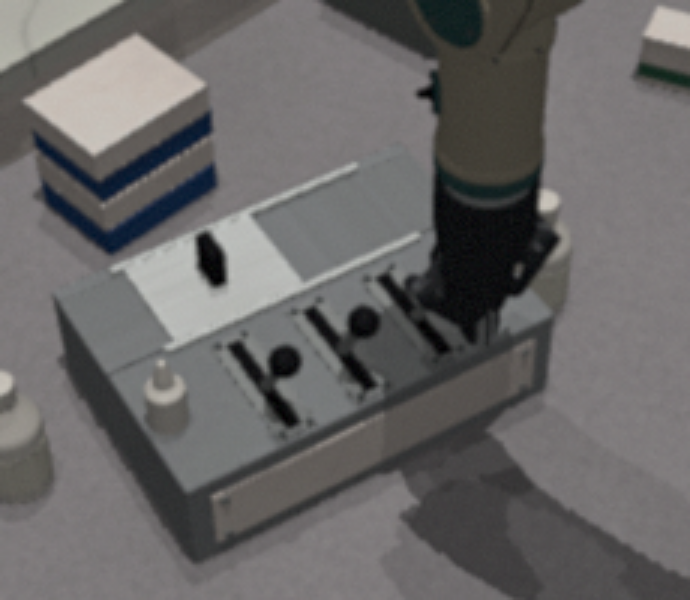

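Emit:
move_arm([
  [0,0,0,0.0105,0.0006,0,0],
  [0,0,0,0.0068,-0.0016,0,0],
  [0,0,0,0.0068,-0.0016,0,0],
  [0,0,0,0.0049,-0.0012,0,0],
  [0,0,0,0,0,0,0],
])

```text
clock: 4.2
eef_pos: [451.6, -4.4, 156.1]
tool_rot: [3.141, -0.0, -0.235]
force: [0.4, -0.2, -0.4]
width: 0.3
gripper_force: 0.0
```

Emit:
move_arm([
  [0,0,0,0.0049,-0.0012,0,0],
  [0,0,0,0.0039,-0.0009,0,0],
  [0,0,0,0,0,0,0],
])

```text
clock: 4.5
eef_pos: [460.7, -6.5, 156.4]
tool_rot: [-3.142, -0.001, -0.235]
force: [-0.6, 0.4, 0.1]
width: -0.1
gripper_force: 0.1
```

Run:
```python
from h import *
s=telemetry.read_state(); print(s["eef_pos"],loc(s["eef_pos"]),s["force"],s["torque"])
for n in ("scene",):
    im,d=eyes.get_image(n); c=cam(n)
    cv2.imwrite("pics/s2.png",cv2.resize(im[170:290,260:400],None,fx=4,fy=4))
    for k in ["lever_left_knob","lever_right_knob"]:
        print(k,[(round(r["confidence"],2),loc(w(c,r["location"])).round().tolist()) for r in finder.pinpoint(n,k)[:3]])
```

```text
[460.65884611  -6.46288352 156.37407983] [-102.97678388  -69.74081442] [-0.5704325   0.43354852  0.13206945] [0.0210544  0.00746724 0.00517745]
lever_left_knob [(0.61, [-99.0, 68.0])]
lever_right_knob [(0.54, [-81.0, -73.0]), (0.41, [-98.0, 2.0])]
```

View pics/s2.png

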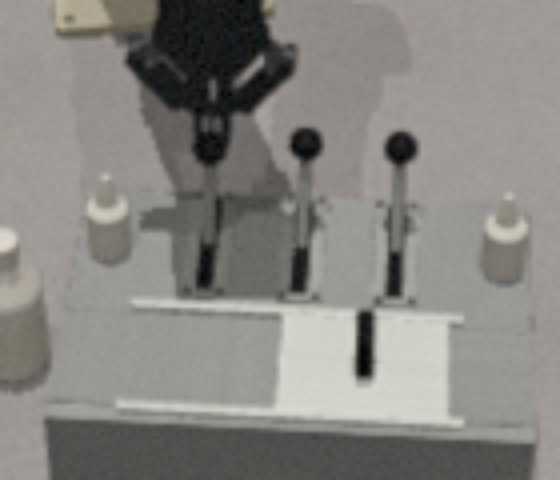

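The picture shows the fingers at (210,130), right behind the right knob at (210,150), with the lever already moving. I'll keep pushing.

Emit:
move_arm([
  [0,0,0,0.0049,-0.0012,0,0],
  [0,0,0,0.0049,-0.0012,0,0],
  [0,0,0,0,0,0,0],
])

```text
clock: 4.95
eef_pos: [470.7, -8.8, 156.4]
tool_rot: [-3.141, -0.001, -0.235]
force: [-0.3, 0.1, 0.0]
width: -0.1
gripper_force: 0.0
```

Emit:
move_arm([
  [0,0,0,0.0097,-0.0023,0,0],
  [0,0,0,0.0097,-0.0023,0,0],
  [0,0,0,0.0097,-0.0023,0,0],
  [0,0,0,0.0078,-0.0019,0,0],
])

```text
clock: 5.35
eef_pos: [507.6, -17.7, 156.1]
tool_rot: [3.142, -0.0, -0.235]
force: [-1.1, 0.5, -1.5]
width: -0.4
gripper_force: 0.8
```

Emit:
move_arm([
  [0,0,0,0.0049,-0.0012,0,0],
  [0,0,0,0.0049,-0.0012,0,0],
])

```text
clock: 5.55
eef_pos: [516.4, -20.0, 156.0]
tool_rot: [3.141, 0.001, -0.235]
force: [-1.7, 0.6, -1.1]
width: 0.2
gripper_force: 0.8
```

Emit:
move_arm([
  [0,0,0,0.0039,-0.0009,0,0],
  [0,0,0,0.0029,-0.0007,0,0],
])

```text
clock: 5.75
eef_pos: [520.8, -21.0, 155.9]
tool_rot: [3.141, 0.006, -0.234]
force: [-9.5, 2.4, 7.1]
width: 0.3
gripper_force: 5.0
```

Emit:
move_arm([
  [0,0,0,0.0029,-0.0007,0,0],
  [0,0,0,0,0,0,0],
])

```text
clock: 5.95
eef_pos: [520.8, -21.0, 155.6]
tool_rot: [3.141, 0.011, -0.234]
force: [-10.9, 3.2, 5.6]
width: 0.1
gripper_force: 5.7
```

Emit:
move_arm([
  [0,0,0,0.0039,-0.0009,0,0],
  [0,0,0,0,0,0,0],
])

```text
clock: 6.15
eef_pos: [520.9, -21.0, 155.1]
tool_rot: [3.14, 0.019, -0.233]
force: [-17.2, 4.4, 9.6]
width: 0.1
gripper_force: 9.2
```

Emit:
move_arm([
  [0,0,0,-0.038,0.009,0,0],
  [0,0,0,-0.038,0.009,0,0],
  [0,0,0,-0.0295,0.007,0,0],
  [0,0,0,0.008,0.034,0,0],
  [0,0,0,0.008,0.034,0,0],
])

```text
clock: 6.65
eef_pos: [441.0, 70.1, 157.1]
tool_rot: [-3.141, -0.003, -0.237]
force: [1.1, 0.9, 0.5]
width: 0.3
gripper_force: 0.0
```

Run:
```python
from h import *
s=telemetry.read_state(); print(s["eef_pos"],loc(s["eef_pos"]),s["force"])
for n in ("side","scene"):
    im,d=eyes.get_image(n); c=cam(n)
    for k in ["lever_left_knob","lever_mid_knob","lever_right_knob"]:
        print(k,[(round(r["confidence"],2),loc(w(c,r["location"])).round().tolist()) for r in finder.pinpoint(n,k)[:3]])
```

```text
[440.98066547  70.12850137 157.09070923] [-139.87794073    0.2004156 ] [1.101118   0.91260871 0.45395492]
lever_left_knob []
lever_mid_knob [(0.59, [-95.0, 2.0])]
lever_right_knob []
lever_left_knob [(0.4, [-95.0, 71.0])]
lever_mid_knob [(0.65, [-93.0, 3.0])]
lever_right_knob [(0.54, [-18.0, -71.0])]
```

Emit:
move_arm([
  [0,0,0,0.0097,-0.0023,0,0],
  [0,0,0,0.0097,-0.0023,0,0],
  [0,0,0,0.0058,-0.0014,0,0],
  [0,0,0,0.0049,-0.0012,0,0],
  [0,0,0,0.0029,-0.0007,0,0],
])

```text
clock: 7.55
eef_pos: [468.6, 62.7, 155.5]
tool_rot: [3.14, 0.011, -0.234]
force: [-13.7, 4.1, 8.5]
width: 0.0
gripper_force: 7.2
```

Emit:
move_arm([
  [0,0,0,0.0039,-0.0009,0,0],
  [0,0,0,0.002,-0.0005,0,0],
])

```text
clock: 7.75
eef_pos: [469.1, 62.4, 154.8]
tool_rot: [3.138, 0.021, -0.233]
force: [-21.2, 5.3, 11.9]
width: 0.0
gripper_force: 11.5
```

Emit:
move_arm([
  [0,0,0,-0.021,0.005,0,0],
  [0,0,0,-0.02,0.005,0,0],
  [0,0,0,0.008,0.034,0,0],
  [0,0,0,0.008,0.034,0,0],
  [0,0,0,0,0,0,0],
])

```text
clock: 8.25
eef_pos: [456.4, 144.1, 156.5]
tool_rot: [-3.137, -0.003, -0.228]
force: [0.1, -0.1, -0.2]
width: 0.1
gripper_force: 0.0
```

Emit:
move_arm([
  [0,0,0,0.0097,-0.0023,0,0],
  [0,0,0,0.0097,-0.0023,0,0],
  [0,0,0,0.0058,-0.0014,0,0],
  [0,0,0,0.0049,-0.0012,0,0],
  [0,0,0,0.0029,-0.0007,0,0],
])

```text
clock: 8.75
eef_pos: [487.4, 129.9, 156.2]
tool_rot: [3.141, 0.001, -0.236]
force: [-2.5, 0.9, 2.0]
width: 0.1
gripper_force: 1.1
```

Emit:
move_arm([
  [0,0,0,0.0039,-0.0009,0,0],
  [0,0,0,0.0039,-0.0009,0,0],
])

```text
clock: 8.95
eef_pos: [495.2, 128.8, 156.3]
tool_rot: [3.141, 0.0, -0.235]
force: [-1.6, 0.0, 1.7]
width: 0.1
gripper_force: 1.0
```

Emit:
move_arm([
  [0,0,0,0.0097,-0.0023,0,0],
  [0,0,0,0.0097,-0.0023,0,0],
  [0,0,0,0.0097,-0.0023,0,0],
  [0,0,0,0.0097,-0.0023,0,0],
  [0,0,0,0.0097,-0.0023,0,0],
])

```text
clock: 9.45
eef_pos: [544.2, 117.1, 156.0]
tool_rot: [3.141, 0.001, -0.235]
force: [-1.5, 0.0, -1.0]
width: 0.1
gripper_force: 0.9
```

Emit:
move_arm([
  [0,0,0,0.0049,-0.0012,0,0],
  [0,0,0,0.0049,-0.0012,0,0],
  [0,0,0,0.0029,-0.0007,0,0],
  [0,0,0,0,0,0,0],
])

```text
clock: 9.85
eef_pos: [552.5, 115.0, 155.8]
tool_rot: [3.14, 0.008, -0.234]
force: [-9.4, 1.8, 5.2]
width: -0.2
gripper_force: 4.5
```

Emit:
move_arm([
  [0,0,0,0.0039,-0.0009,0,0],
  [0,0,0,0,0,0,0],
])

```text
clock: 10.05
eef_pos: [552.7, 115.0, 155.4]
tool_rot: [3.139, 0.015, -0.233]
force: [-15.7, 2.3, 9.8]
width: -0.0
gripper_force: 8.2
```

Emit:
move_arm([
  [0,0,0,-0.038,0.009,0,0],
  [0,0,0,-0.038,0.009,0,0],
  [0,0,0,-0.0295,0.007,0,0],
  [0,0,0,-0.008,-0.034,0,0],
  [0,0,0,-0.008,-0.034,0,0],
])

```text
clock: 10.55
eef_pos: [439.0, 71.3, 156.8]
tool_rot: [-3.14, -0.002, -0.229]
force: [1.4, -1.1, -0.9]
width: -0.4
gripper_force: 0.0
```

Emit:
move_arm([
  [0,0,0,0,0,0,0],
  [0,0,0,0.0097,-0.0023,0,0],
  [0,0,0,0.0097,-0.0023,0,0],
  [0,0,0,0.0058,-0.0014,0,0],
  [0,0,0,0.0058,-0.0014,0,0],
])

```text
clock: 11.05
eef_pos: [470.2, 63.8, 156.1]
tool_rot: [-3.142, 0.001, -0.233]
force: [-2.6, 0.1, 2.0]
width: 0.1
gripper_force: 1.3
```

Emit:
move_arm([
  [0,0,0,0.0058,-0.0014,0,0],
  [0,0,0,0.0039,-0.0009,0,0],
])

```text
clock: 11.25
eef_pos: [479.4, 61.0, 156.1]
tool_rot: [3.141, 0.001, -0.234]
force: [-1.9, 0.0, 0.6]
width: -0.3
gripper_force: 1.0
```

Emit:
move_arm([
  [0,0,0,0.0097,-0.0023,0,0],
  [0,0,0,0.0097,-0.0023,0,0],
  [0,0,0,0.0097,-0.0023,0,0],
  [0,0,0,0.0097,-0.0023,0,0],
  [0,0,0,0.0097,-0.0023,0,0],
])

```text
clock: 11.75
eef_pos: [528.4, 48.9, 156.0]
tool_rot: [3.141, 0.001, -0.235]
force: [-1.5, 0.3, -1.3]
width: 0.2
gripper_force: 0.9
```

Emit:
move_arm([
  [0,0,0,0.0049,-0.0012,0,0],
  [0,0,0,0.0049,-0.0012,0,0],
  [0,0,0,0.0029,-0.0007,0,0],
  [0,0,0,0,0,0,0],
])

```text
clock: 12.15
eef_pos: [536.6, 46.9, 155.7]
tool_rot: [3.14, 0.009, -0.234]
force: [-9.2, 2.0, 3.7]
width: 0.3
gripper_force: 4.6
```

Emit:
move_arm([
  [0,0,0,0.0039,-0.0009,0,0],
  [0,0,0,0,0,0,0],
])

```text
clock: 12.35
eef_pos: [536.7, 46.9, 155.3]
tool_rot: [3.139, 0.016, -0.233]
force: [-16.2, 4.6, 8.8]
width: -0.1
gripper_force: 8.2
```

Emit:
move_arm([
  [0,0,0,-0.0195,0.0046,0,0],
  [0,0,0,0,0,0.03,0],
  [0,0,0,0,0,0.035,0],
  [0,0,0,0.034,0.017,0,0],
  [0,0,0,0.034,0.017,0,0],
])

```text
clock: 12.85
eef_pos: [595.3, 83.8, 223.9]
tool_rot: [-3.14, -0.005, -0.236]
force: [-0.4, 0.7, -0.7]
width: 0.0
gripper_force: 0.0
```

Emit:
move_arm([
  [0,0,0,0.034,0.017,0,0],
  [0,0,0,0.034,0.017,0,0],
  [0,0,0,0,0,0,0],
])

```text
clock: 13.15
eef_pos: [665.3, 121.4, 220.9]
tool_rot: [-3.138, -0.004, -0.231]
force: [-1.1, -0.4, -0.6]
width: 0.2
gripper_force: 0.0
```

Run:
```python
from h import *
s=telemetry.read_state(); print(s["eef_pos"],loc(s["eef_pos"]),s["force"])
for n in ("side","scene"):
    im,d=eyes.get_image(n); c=cam(n)
    if n=="scene": cv2.imwrite("pics/s3.png",cv2.resize(im[170:310,230:440],None,fx=3,fy=3))
    for k in ["lever_left_knob","lever_mid_knob","lever_right_knob","hatch_grip"]:
        print(k,[(round(r["confidence"],2),loc(w(c,r["location"])).round().tolist()) for r in finder.pinpoint(n,k)[:3]])
```

```text
[665.26617639 121.38766366 220.85687396] [ 66.40956928 102.06775747] [-1.11260983 -0.37185263 -0.63840218]
lever_left_knob [(0.7, [-20.0, 68.0])]
lever_mid_knob [(0.75, [-17.0, 1.0]), (0.44, [63.0, 51.0])]
lever_right_knob [(0.67, [-16.0, -72.0])]
hatch_grip [(0.61, [63.0, 50.0])]
lever_left_knob [(0.46, [-13.0, 71.0])]
lever_mid_knob [(0.5, [-19.0, 3.0])]
lever_right_knob [(0.41, [-21.0, -72.0])]
hatch_grip [(0.67, [59.0, 48.0])]
```

View pics/s3.png

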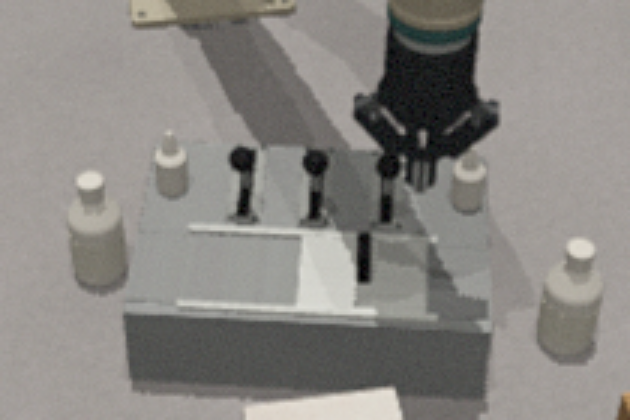

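The picture shows all three levers over (knobs at about (242,158), (316,160) and (388,165)). The bottles haven't moved and the gripper is clear to the left of the grip at (363,257). I'll lower next to it and push.

Emit:
move_arm([
  [0,0,0,-0.005,0.001,-0.04,0],
  [0,0,0,0,0,-0.04,0],
  [0,0,0,0,0,-0.018,0],
  [0,0,0,0,0,0,0],
])

```text
clock: 14.05
eef_pos: [653.4, 118.5, 120.2]
tool_rot: [3.139, 0.006, -0.234]
force: [-0.4, 1.5, -0.6]
width: -0.1
gripper_force: 0.0
```

Emit:
move_arm([
  [0,0,0,-0.0023,-0.0097,0,0],
  [0,0,0,-0.0023,-0.0097,0,0],
  [0,0,0,-0.0014,-0.0058,0,0],
  [0,0,0,-0.0014,-0.0058,0,0],
  [0,0,0,-0.0014,-0.0058,0,0],
])

```text
clock: 14.55
eef_pos: [648.3, 82.4, 124.6]
tool_rot: [-3.139, -0.003, -0.234]
force: [1.6, 2.3, 0.6]
width: 0.3
gripper_force: 1.2
```

Emit:
move_arm([
  [0,0,0,-0.0035,-0.0146,0,0],
  [0,0,0,-0.0035,-0.0146,0,0],
  [0,0,0,-0.0035,-0.0146,0,0],
  [0,0,0,-0.0035,-0.0146,0,0],
  [0,0,0,-0.0023,-0.0097,0,0],
])

```text
clock: 15.05
eef_pos: [630.3, 11.4, 123.3]
tool_rot: [3.141, 0.0, -0.236]
force: [1.1, 2.9, 1.5]
width: -0.3
gripper_force: 1.2
```

Emit:
move_arm([
  [0,0,0,-0.0014,-0.0058,0,0],
  [0,0,0,-0.0014,-0.0058,0,0],
  [0,0,0,-0.0009,-0.0039,0,0],
])

```text
clock: 15.35
eef_pos: [627.0, -1.8, 123.2]
tool_rot: [-3.142, 0.0, -0.234]
force: [2.2, 1.7, 1.7]
width: 0.1
gripper_force: 1.1
```

Emit:
move_arm([
  [0,0,0,-0.0009,-0.0039,0,0],
  [0,0,0,0,0,0,0],
])

```text
clock: 15.55
eef_pos: [626.7, -3.5, 123.3]
tool_rot: [-3.139, -0.0, -0.233]
force: [1.9, 5.0, 0.9]
width: -0.1
gripper_force: 2.3
```

Emit:
move_arm([
  [0,0,0,-0.0012,-0.0049,0,0],
  [0,0,0,0,0,0,0],
])

```text
clock: 15.75
eef_pos: [626.6, -3.6, 123.4]
tool_rot: [-3.134, -0.001, -0.23]
force: [4.5, 11.4, -1.0]
width: -0.4
gripper_force: 6.1
```

Emit:
move_arm([
  [0,0,0,-0.0012,-0.0049,0,0],
  [0,0,0,0,0,0,0],
])

```text
clock: 15.95
eef_pos: [626.5, -3.7, 123.5]
tool_rot: [-3.128, -0.002, -0.227]
force: [7.0, 19.3, -2.0]
width: 0.2
gripper_force: 9.9
```

Hatch is against its stop. Now back off, lift and verify.

Emit:
move_arm([
  [0,0,0,0.005,0.021,0,0],
  [0,0,0,0.003,0.012,0,0],
  [0,0,0,0,0,0.04,0],
  [0,0,0,0,0,0.045,0],
  [0,0,0,0,0,0.045,0],
])

```text
clock: 16.45
eef_pos: [630.6, 16.8, 253.9]
tool_rot: [3.139, 0.003, -0.235]
force: [1.1, 0.2, 0.0]
width: 0.1
gripper_force: 0.0
```

Emit:
move_arm([
  [0,0,0,0,0,0.04,0],
  [0,0,0,0,0,0,0],
  [0,0,0,0,0,0,0],
])

```text
clock: 16.75
eef_pos: [631.6, 16.9, 293.9]
tool_rot: [3.141, -0.001, -0.235]
force: [-0.4, 0.0, -1.1]
width: 0.1
gripper_force: 0.0
```

Run:
```python
from h import *
s=telemetry.read_state(); print(s["eef_pos"],s["force"])
for n in ("side","scene"):
    im,d=eyes.get_image(n); c=cam(n)
    if n=="scene": cv2.imwrite("pics/s4.png",cv2.resize(im[170:310,130:440],None,fx=2.5,fy=2.5))
    for k in ["lever_left_knob","lever_mid_knob","lever_right_knob","hatch_grip"]:
        print(k,[(round(r["confidence"],2),loc(w(c,r["location"])).round().tolist()) for r in finder.pinpoint(n,k)[:3]])
    for k in ["dropper_a","bottle_a"]:
        print(k,[(round(r["confidence"],2),w(c,r["location"]).round().tolist()) for r in finder.pinpoint(n,k)[:3]])
```

```text
[631.57675042  16.94141637 293.8520531 ] [-0.43438383  0.04662627 -1.09898525]
lever_left_knob [(0.59, [-17.0, 0.0]), (0.54, [-21.0, 70.0])]
lever_mid_knob [(0.53, [-19.0, 2.0])]
lever_right_knob [(0.49, [-17.0, -72.0])]
hatch_grip [(0.84, [62.0, -48.0])]
dropper_a [(0.65, [560.0, 192.0, 101.0]), (0.65, [494.0, -89.0, 102.0])]
bottle_a [(0.7, [669.0, 280.0, 1.0]), (0.68, [506.0, -171.0, -2.0])]
lever_left_knob [(0.58, [-16.0, 72.0])]
lever_mid_knob [(0.66, [-18.0, 1.0])]
lever_right_knob [(0.64, [-21.0, -72.0])]
hatch_grip [(0.64, [60.0, -51.0])]
dropper_a [(0.52, [561.0, 195.0, 103.0]), (0.48, [496.0, -89.0, 102.0])]
bottle_a [(0.9, [667.0, 276.0, 6.0]), (0.78, [499.0, -168.0, 4.0])]
```

View pics/s4.png

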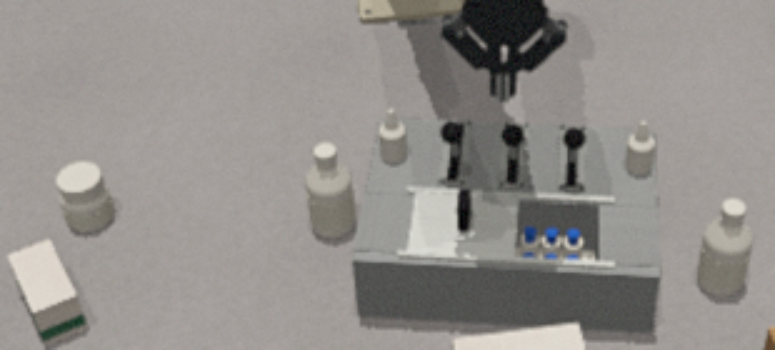

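The hatch is fully open (grip at (463,210), compartment visible at (555,235)). All three levers are over and the bystanders are in place.

```bash
python3 -c "
from h import *
print(ctrl.finish_job())"
```

```text
the job is handed in; nothing more can be done
None
```

The medicine locker is open: I threw the levers right, left, then middle (the middle was blocked until the left was over), slid the hatch to its stop, left the bystanders seen in the final check in place, and handed the job in at about 17 s.

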